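# Slide a loaded wheel tray under the reader head up to its stop

### The arm

A 7-joint arm with a two-finger parallel gripper is mounted at the origin on a cart in front of the work surface, level with it; the furniture and walls round the work are solid. World frame = base frame: x ahead of the robot, y to its left, z up, the work surface at z = 0. Lengths are in m, angles in rad, forces in N, time in s.
With the tool pointing down it reaches from about 0.425 to 0.8 m from the base axis. Payload 8.3 kg.
Tool frame: the origin (TCP) lies on the centre line of the jaws, within the pads' length; the fingertips stand 8 mm ahead of it and the grasp point (between the pads) lies 11 mm behind it (arm.nose_length is the distance from the TCP to the fingertips, in m); y points along the fingers, x is the direction in which the jaws open and shut, and the axes are right-handed (so a half turn about y gives the same grasp; the last joint's range is limited). The gripper opens to 85 mm and grips with 20 to 120 N. Pads are 22 mm wide; open, the fingers measure 114 mm over their backs; the gripper's body (76 mm by 85 mm) begins 54 mm behind the grasp point. The pads swing forward as they close: fully open they stand 13 mm farther back than shut.
Start: joints at [1.169, 0.383, 0.016, 1.37, -0.006, 1.388, -0.046], TCP at [0.208, -0.589, 0.239] pointing down, gripper open.
Joint ranges: [-2.95, 2.95], [-0.25, 2.06], [-1.52, 1.56], [0.18, 2.33], [-1.44, 4.58], [0.02, 2.06], [-3.01, 3.01]. Speed limits (rad/s): [2.39, 2.39, 3.01, 3.01, 3.14, 3.14, 3.14].

### API

Orientations are given as a unit quaternion [w, x, y, z].
In Python, from cell import status, get_image, job, recognise, outline_of, arm gives the robot as it stands.
- The arm moves only by the shell command python3 -m pendant 'ROWS' [FORCE]. ROWS is text: rows parted by semicolons, each of 7 numbers parted by spaces: the shift along the tool's x, y, z as a fraction of full scale, then the turn, a rotation vector about the tool's x, y, z as a fraction of full scale, then the opening, from 0 (shut) to 1 (fully open). A call has 1 to 10 rows; each row shifts and turns the commanded pose from where the row before left it, along the tool's axes as they then stand; what a row does not reach is not made up. Full scale, the value 1, is 0.4 m for a shift and 120 degrees for a turn. A row lasts 1/10 s, in which the tool goes at most 50 mm and 8.59 degrees, less where a joint would pass 70% of its speed; a pose out of reach is approached as far as the arm can. A call with a number of a shift or a turn outside -1 to 1 is refused whole. A call with a gripper value outside its range is refused whole. The fingers move at their own pace and stop on an object; FORCE is the grip in N (left out, the last holds). Time passes only in rows, so rows that do not move let the fingers close. It gives the time, the measured TCP pose, the force and the opening at its end, in the units of the state.
- status.get_obs(): the state, without advancing time (a new reading comes with each control period).
- get_image(name): name is "side" or "top"; returns a dict with "frame" (420x560x3 uint8, red, green, blue), "camera_matrix" (3x3 intrinsics, pixels), "extrinsics" (4x4, takes a point from world to camera coordinates). Camera axes: x right, y down, z forward; pixel columns grow to the right and rows downward; lengths in m; the calibration is good to about 2 mm. A picture is of the moment at which its call begins. There is no depth.
- job.close_job(): hands the job in, once; it reports no verdict.
Trained networks look in a picture, given as the dict that the camera call returned (one of the last four; its "shot" number tells which), for a name from the list of things; names that differ only in an ending like _2 or _b are one class to them, and where a whole thing is asked for, a point or a joint stands for the part that bears it (a point fixed in the world has none). Each returns a list of dicts, best first, with "confidence" (0 to 1); they miss things now and then, are a little off and sometimes report something else, mostly with a low value. They report only what shows in the picture. A call takes as long as a camera call. They do not tell look-alikes from the thing itself.
- recognise(picture, thing): "location" ([x, y, z] in m, in world coordinates, good to about 4 mm: the middle of the surface that is visible of it).
- outline_of(picture, thing): "mask" (420x560 bool, what is visible of it).
The state is a dict: "time_s": time; "q": joint angles; "qd": joint speeds; "joint_efforts": joint torques, N m; "tool_pos": TCP position; "tool_rot": TCP orientation; "force": force on the tool from outside, world axes, zero at the start; "torque": the same for the moment, N m; "finger_gap": opening from 0.0 (shut) to 1.0 (fully open).
Only numpy, scipy, OpenCV 4.12 (cv2) and the standard library are available. Lean on these libraries where they do the work, as an engineer would, in place of code of your own. Each camera call takes 0.05 s, during which the arm holds its last target.

### The job

Slide the orange tray, with the wheel still lying in its pocket, nose first into the low tunnel under the reader head until it is right up against the stop hidden inside, so that the stop's switch is pressed in. The stop is held only by friction and is set to a different depth each time: feel for it, do not shove it back out of its setting, do not knock the reader, and leave the putty tub, tape measure and marker where they are. Let go of the tray when it is home.

Things in the scene. Friction and masses are not known exactly. Their poses are not given: they have to be found in the camera images.
- reader: Fixed bench reader: low aluminium tunnel, grey head above. Origin: on the table, middle of the tunnel mouth; x points into the tunnel, y left, z up. Tunnel: no floor (tray slides on the table), 80 mm wide inside, 150 long, 26 high; outside 120 wide, 36 high, feet 166 wide. Two 18 mm high lead-in plates flare from the mouth to 98 mm apart at x = -20 mm.
- head_edge (a point): Middle of the lower front edge of the reader's grey head, 75 mm in front of the tunnel mouth and 170 mm above the table. The head is 130 mm wide, 69 mm high and overhangs the approach from here to over the tunnel, so near the mouth a tool fits only if it leans back, away from the tunnel.
- stop_switch (a joint): Brass switch plunger on the stop: 0 = free, standing 5 mm out of the stop's face toward the mouth; 0.005 = pressed flush (m). Light spring, 0.2 to 0.4 N; the tray's own friction on the table keeps it pressed.
- stop_block (a joint): How far the hidden stop has been shoved deeper than its setting (m), 0 at the start. The stop is a steel block on the tunnel's centre line, held by friction; it gives way at about 14 N and stays where shoved. As set, its face is 80 to 105 mm inside the mouth, different each time and not reported.
- tray_tail (a point): Orange tray, 0.2 to 0.3 kg, friction on the table about 0.6. Point: middle of its tail, 5 mm above the table. x points to the nose, y left. The tail is 40 mm wide, 10 high, from 20 mm behind the point to 25 mm ahead. Its last 8 mm stand up as a push lip 40 wide, 26 high, with an upright rear face. Grip across the tail and slide it on the table: it is nose-heavy and droops if lifted.
- tray_nose (a point): Middle of the tray's front edge, 5 mm above the table, 105 mm ahead of tray_tail; axes as there. The tray's body, from 80 mm behind this point to here, is 76 mm wide with a 10 mm high rim round the wheel's pocket.
- wheel_hub (a point): Black caster wheel, 68 mm across, 17 mm high, lying loose in the tray's pocket (72 x 71 mm, floor 4 mm above the table). Point: its centre, 8 mm above its underside, 65 mm ahead of tray_tail. Its top is about 21 mm above the table.
- putty_mid (a point): Cream plastic putty tub with a lid, 81 mm across, 57 mm high, standing to the left of the reader; the point is its middle. Leave it alone.
- measure_mid (a point): Yellow tape measure, 34 x 79 x 58 mm, to the left of the work; the point is its middle. Leave it alone.
- marker_mid (a point): White marker with a red cap, 21 x 128 x 20 mm, lying to the left of the work; the point is its middle. Leave it alone.
There are look-alikes about, which are no part of the job. Of the things that look like the part that bears wheel_hub, the middle-sized one is meant.

How it is judged:
On the way:
1. the tray's nose is inside the tunnel (x of tray_tail in the frame of reader above -0.095 m and angle between the x axis of tray_tail and the x axis of reader, either way round below 0.1 rad and height (world z) of tray_tail below 0.01 m).
At the end, for the whole second after the job is handed in: The tray lies flat in the tunnel, nose first and in line with it, its nose within 2 mm of the stop's face so that the switch plunger is pressed in more than 3 mm of its 5 mm; the stop has been shoved less than 6 mm; the wheel lies flat in the tray's pocket; everything is at rest (value of joint stop_switch above 0.003 m and value of joint stop_block below 0.006 m and x of tray_tail in the frame of reader between -0.032 and 0.012 m and angle between the x axis of tray_tail and the x axis of reader, either way round below 0.08 rad and height (world z) of tray_tail below 0.009 m and horizontal distance between wheel_hub and tray_tail between 0.058 and 0.072 m and height (world z) of wheel_hub below 0.016 m and linear speed of tray below 0.01 m/s and linear speed of tray_wheel below 0.02 m/s); the robot touches nothing.
It fails at once if the stop is shoved more than 8 mm out of its setting (value of joint stop_block above 0.008 m).
It fails at once if the robot knocks or presses the reader with more than 15 N (contact force between any of the arm, the fingers and reader above 15 N).
It fails at once if the putty tub, tape measure or marker is moved more than 25 mm (distance of any of putty_mid, measure_mid, marker_mid from where it was at the start of the episode above 0.025 m).
It also fails if it takes over 48 s, if anything falls off the work surface, if the arm or the gripper's body presses on something with over 40 N, if the wrist force passes 120 N, or if a joint passes its speed limit or range.

## Working session

There is one attempt and no reset: what is moved stays moved. The work goes in short steps, Python scripts to look and compute and a shell command to move; the robot and the scene stay as the last step left them, time stands still between calls to the robot, and variables do not carry over. Pictures are saved under pics/ and viewed, and the job is handed in when it is done.

```bash
ls; mkdir -p pics
python3 - <<'E'
from cell import status,get_image,recognise,arm
import cv2
print(status.get_obs()); print(arm.nose_length)
for n in("side","top"):
    p=get_image(n); cv2.imwrite(f"pics/{n}0.png",p["frame"][:,:,::-1])
    print(n,p["camera_matrix"].tolist(),p["extrinsics"].round(4).tolist())
    for t in("reader","tray_tail","wheel_hub","putty_mid","measure_mid","marker_mid"):
        print(t,[( [round(float(v),3) for v in r["location"]],round(float(r["confidence"]),2)) for r in recognise(p,t)])
E
```

```text
pics
{'time_s': 0.0, 'q': array([ 1.16909114,  0.38426374,  0.0164005 ,  1.37116772, -0.0062876 ,
        1.38822451, -0.04650392]), 'qd': array([-0.00060426, -0.00058236, -0.00053017, -0.00139156,  0.00103487,
       -0.0021843 ,  0.00049306]), 'joint_efforts': array([-1.00592377e-03, -6.27601004e+01,  8.43804460e-01, -3.71826696e+01,
        1.64703804e-02,  1.41096330e-02, -1.10129927e-04]), 'tool_pos': array([ 0.20757337, -0.58899239,  0.238257  ]), 'tool_rot': array([ 0.57754047, -0.5767534 ,  0.4091282 , -0.40794194]), 'force': array([ 0.22521268, -0.68778628, -1.33420737]), 'torque': array([-0.00180387, -0.0035296 ,  0.03896733]), 'finger_gap': 0.9999558796960802}
0.008
side [[427.4210608423813, 0.0, 284.06911254204954], [0.0, 427.4210608423813, 213.698460258693], [0.0, 0.0, 1.0]] [[-0.8586, -0.5121, -0.0257, 0.4798], [-0.2295, 0.4287, -0.8738, 0.2495], [0.4584, -0.7443, -0.4856, 0.7654], [0.0, 0.0, 0.0, 1.0]]
reader [([0.672, -0.057, 0.185], 0.76), ([0.465, 0.138, 0.018], 0.17)]
tray_tail []
wheel_hub [([0.327, -0.128, 0.022], 0.95), ([0.613, 0.022, 0.013], 0.76), ([0.505, -0.127, 0.02], 0.63), ([0.602, 0.138, 0.047], 0.48)]
putty_mid [([0.701, 0.118, 0.057], 0.72)]
measure_mid [([0.603, 0.136, 0.046], 0.84)]
marker_mid [([0.466, 0.137, 0.017], 0.8)]
top [[432.34774913844785, 0.0, 277.30058801629986], [0.0, 432.34774913844785, 205.33236200658806], [0.0, 0.0, 1.0]] [[-0.5016, -0.865, -0.0091, 0.2596], [-0.651, 0.3844, -0.6546, 0.4611], [0.5697, -0.3225, -0.7559, 0.6197], [0.0, 0.0, 0.0, 1.0]]
reader [([0.652, -0.078, 0.223], 0.85)]
tray_tail [([0.474, -0.125, 0.014], 0.69)]
wheel_hub [([0.619, 0.018, 0.011], 0.87), ([0.508, -0.136, 0.015], 0.67), ([0.32, -0.137, 0.022], 0.67), ([0.464, 0.134, 0.016], 0.24)]
putty_mid [([0.709, 0.112, 0.055], 0.93), ([0.471, -0.12, 0.01], 0.26)]
measure_mid [([0.607, 0.134, 0.053], 0.63)]
marker_mid [([0.463, 0.134, 0.019], 0.88)]
```

View pics/side0.png

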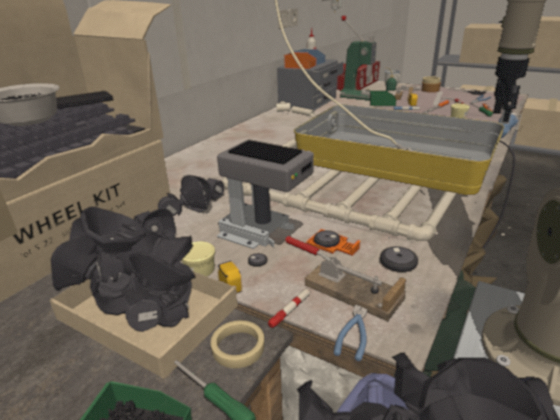

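View pics/top0.png

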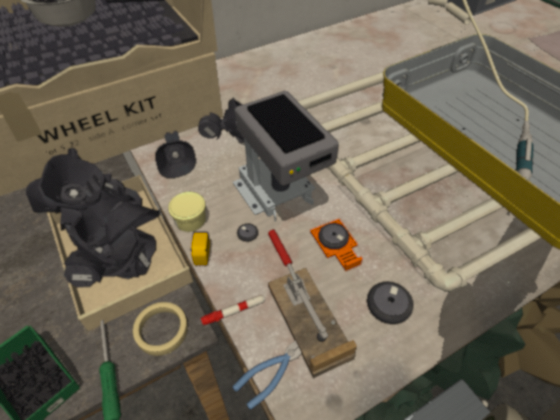

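The side view shows the reader at about (265,190), with the orange tray and its wheel at (330,240) and the tail pointing toward the robot. The wheel candidates in the top view are:
- **Large:** (390,300), lying loose.
- **Middle:** (333,236), lying in the orange tray.
- **Small:** (247,231), lying loose.

The middle-sized one in the tray fits the description. I'll confirm it in a crop.

Run:
```python
from cell import get_image
import cv2,numpy as np,pickle
P={n:get_image(n) for n in("side","top")}
pickle.dump(P,open("p0.pkl","wb"))
a=P["top"]["frame"][80:280,210:410,::-1]; b=P["side"]["frame"][130:280,200:370,::-1]
cv2.imwrite("pics/c_top.png",cv2.resize(a,(600,600),interpolation=cv2.INTER_CUBIC))
cv2.imwrite("pics/c_side.png",cv2.resize(b,None,fx=4,fy=4,interpolation=cv2.INTER_CUBIC))
```

```text
(no output)
```

View pics/c_top.png

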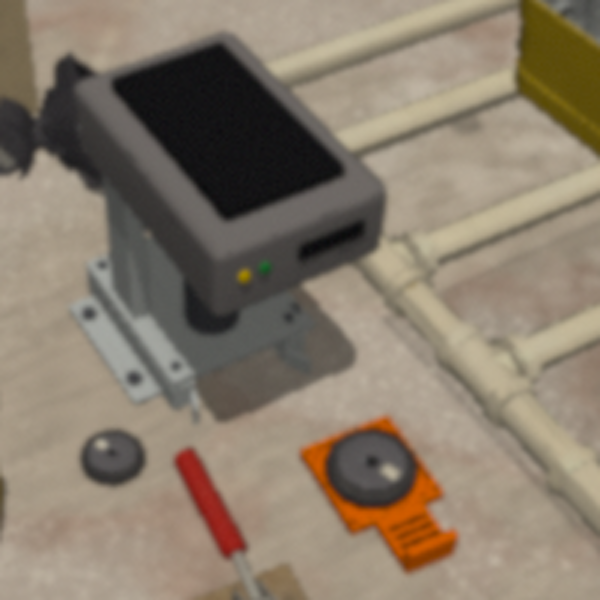

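View pics/c_side.png

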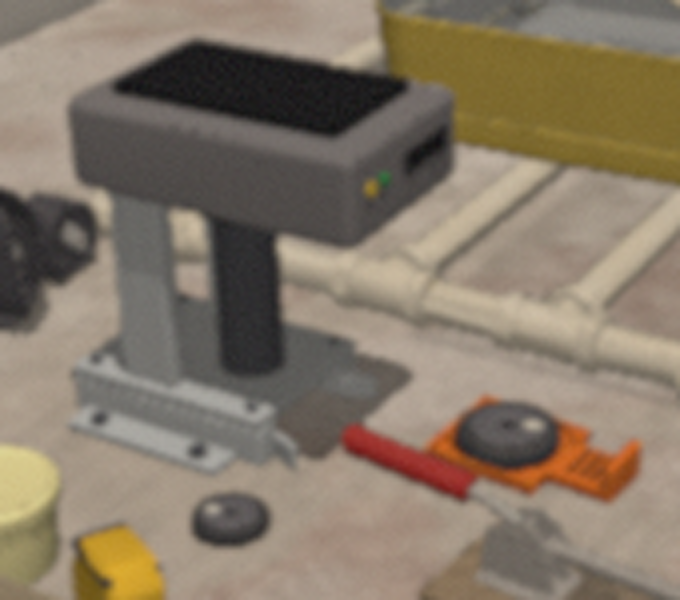

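The crop confirms it: the middle-sized wheel lies in the orange tray, at crop (372,467) in the top view, and the tail's push lip is at (430,550). Next I'll fit planar poses to keypoints.

```bash
cat > h.py <<'E'
import numpy as np,cv2
from scipy.optimize import least_squares
def proj(p,X):
    X=np.atleast_2d(X); E=np.asarray(p["extrinsics"]);c=X@E[:3,:3].T+E[:3,3]
    u=c@np.asarray(p["camera_matrix"]).T
    return u[:,:2]/u[:,2:]
def W(s,X):
    X=np.atleast_2d(X);c,n=np.cos(s[2]),np.sin(s[2])
    return np.c_[s[0]+c*X[:,0]-n*X[:,1],s[1]+n*X[:,0]+c*X[:,1],X[:,2]]
def fit(P,kp,s0):
    f=lambda s:np.concatenate([(proj(P[n],W(s,[X]))[0]-uv) for n,X,uv in kp])
    r=least_squares(f,s0,loss="soft_l1");return r.x,f(r.x).reshape(-1,2)
def crop(n,u): return np.array(u)/(3. if n=="top" else 4.)+((210,80) if n=="top" else (200,130))
def box(x0,x1,y0,y1,z0,z1):
    B=[(x0,y0),(x1,y0),(x1,y1),(x0,y1)]
    e=[]
    for i in range(4):
        a,b=B[i],B[(i+1)%4]
        e+=[((*a,z0),(*b,z0)),((*a,z1),(*b,z1)),((*a,z0),(*a,z1))]
    return e
TRAY=box(.025,.105,-.038,.038,0,.01)+box(-.02,.025,-.02,.02,0,.01)+box(-.02,-.012,-.02,.02,0,.026)
READ=box(0,.15,-.06,.06,0,.036)+[((-.02,s*.049,z),(0,s*.04,z)) for s in(1,-1) for z in(0,.018)]+[((-.075,-.065,z),(-.075,.065,z)) for z in(.17,.239)]
def draw(img,p,s,E,col,k,off):
    for a,b in E:
        a,b=[((proj(p,W(s,[q]))[0]-off+.5)*k).round().astype(int) for q in(a,b)]
        cv2.line(img,tuple(map(int,a)),tuple(map(int,b)),col,1,cv2.LINE_AA)
def overlay(P,st,sr,tag):
    for n,off,k,w,h in(("top",(210,80),3,200,200),("side",(200,130),4,170,150)):
        a=P[n]["frame"][off[1]:off[1]+h,off[0]:off[0]+w,::-1]
        a=cv2.resize(a,None,fx=k,fy=k,interpolation=cv2.INTER_CUBIC)
        if st is not None: draw(a,P[n],st,TRAY,(255,255,0),k,np.array(off))
        if sr is not None: draw(a,P[n],sr,READ,(0,0,255),k,np.array(off))
        cv2.imwrite(f"pics/{tag}_{n}.png",a)
E
python3 - <<'E'
from h import *
import pickle
P=pickle.load(open("p0.pkl","rb"))
t="top";s="side"
kt=[(t,(.105,.038,.01),(303,453)),(t,(.105,-.038,.01),(388,418)),(t,(.025,-.038,.01),(441,490)),(t,(.025,.038,.0),(352,530)),(t,(-.02,-.02,.026),(456,535)),(t,(-.02,.02,0),(408,571)),
 (s,(.105,-.038,.01),(487,398)),(s,(-.02,-.02,.026),(638,442)),(s,(-.02,.02,0),(607,498))]
kr=[(t,(0,.06,.036),(190,380)),(t,(0,.06,0),(185,407)),(t,(.15,.06,.036),(90,264)),(t,(-.02,.049,0),(197,420)),(s,(0,.06,.036),(270,428)),(s,(0,.06,0),(266,462)),(s,(.15,.06,.036),(76,362)),(s,(-.02,.049,0),(296,467)),
(t,(-.075,.065,.17),(215,315)),(s,(-.075,.065,.17),(352,245))]
f=lambda k:[(n,X,crop(n,u)) for n,X,u in k]
st,e=fit(P,f(kt),[.47,-.13,.3]);print(st,e.round(1).tolist())
sr,e=fit(P,f(kr),[.62,-.07,.3]);print(sr,e.round(1).tolist())
np.savez("fit.npz",st=st,sr=sr)
overlay(P,st,sr,"o1")
c,n=np.cos(sr[2]),np.sin(sr[2]);d=st[:2]-sr[:2]
print("tail in reader",c*d[0]+n*d[1],-n*d[0]+c*d[1],st[2]-sr[2])
E
```

```text
[ 0.44847247 -0.13331439 -0.09939136] [[-1.4, -2.6], [-0.0, -2.0], [0.8, -0.0], [-0.8, 1.5], [0.7, -0.5], [-1.5, 1.2], [-0.0, -2.0], [1.3, -1.0], [0.7, 1.3]]
[ 0.63986369 -0.10836224 -0.02055632] [[-5.1, -0.6], [-3.1, 0.5], [-0.6, -2.3], [1.3, 0.3], [-2.0, -3.4], [-0.3, 0.1], [0.4, -1.4], [1.1, -1.1], [1.0, 2.1], [0.8, 1.9]]
tail in reader -0.19083788785544314 -0.02888090390842717 -0.0788350372940054
```

```bash
python3 -c "
import cv2,numpy as np
a=cv2.imread('pics/o1_top.png');b=cv2.imread('pics/o1_side.png')
a=cv2.resize(a,(400,400));b=cv2.resize(b,(400,353));b=cv2.copyMakeBorder(b,0,47,0,0,0)
"
```

```text
(no output)
```

View pics/o1_top.png

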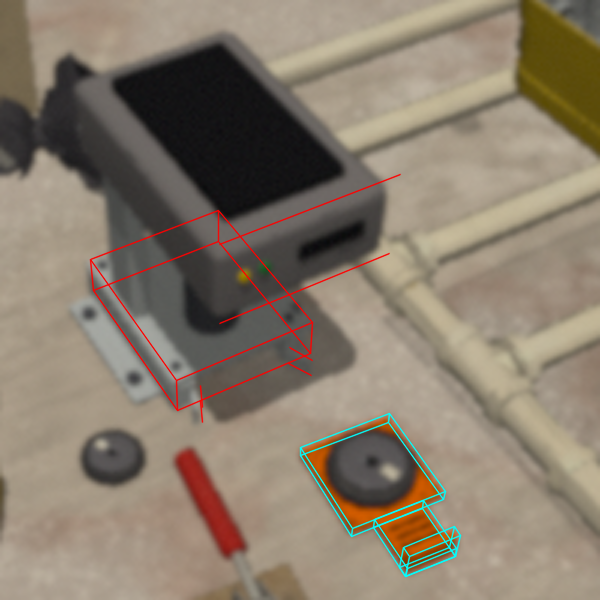

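View pics/o1_side.png

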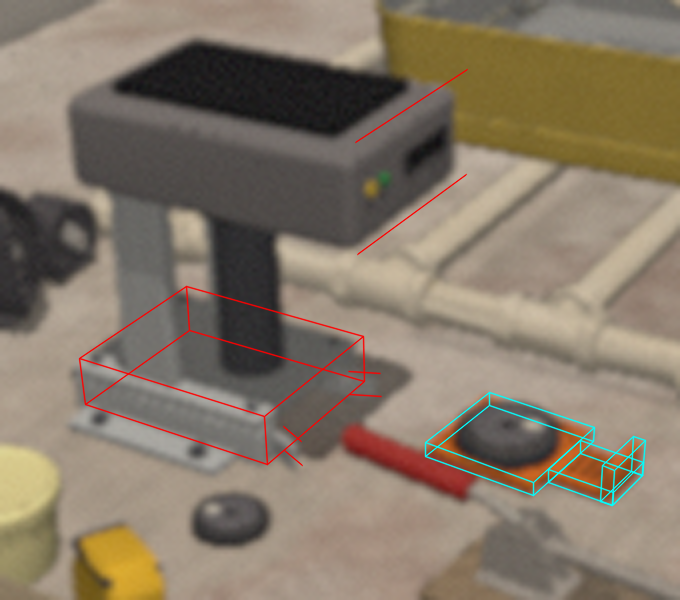

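Run:
```python
import cv2,pickle
P=pickle.load(open("p0.pkl","rb"))
a=P["top"]["frame"][155:225,230:330,::-1]; b=P["side"]["frame"][200:255,215:305,::-1]
import numpy as np
f=lambda i:cv2.convertScaleAbs(cv2.resize(i,None,fx=8,fy=8,interpolation=cv2.INTER_CUBIC),alpha=1.4)
cv2.imwrite("pics/z_top.png",f(a));cv2.imwrite("pics/z_side.png",f(b))
```

```text
(no output)
```

View pics/z_top.png

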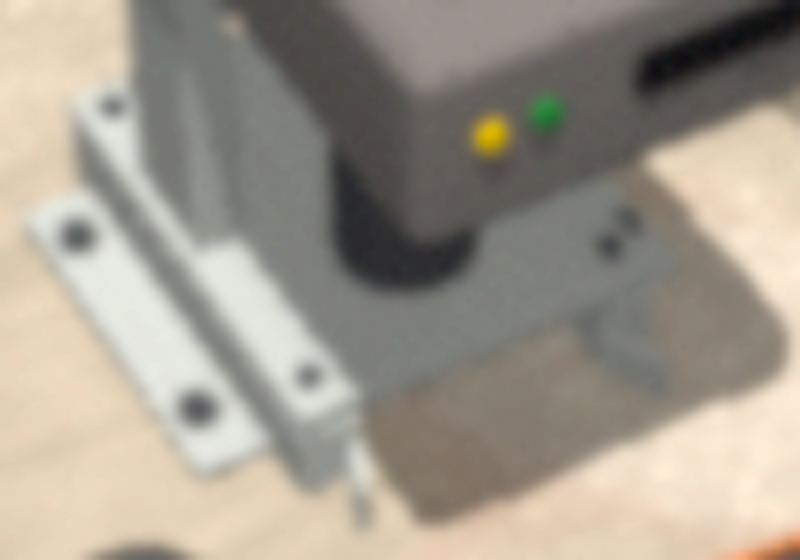

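View pics/z_side.png

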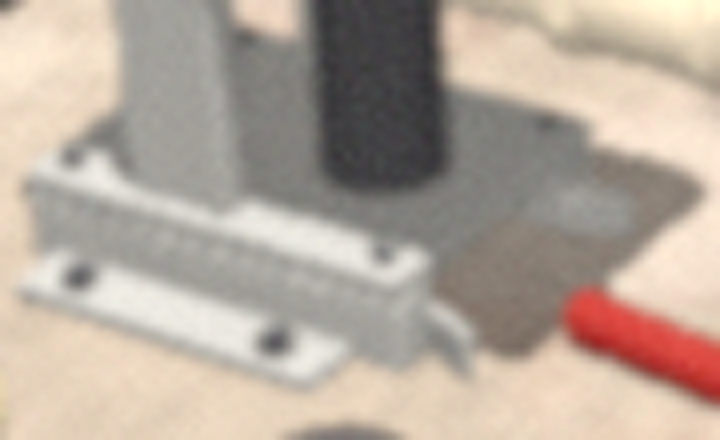

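Run:
```python
from h import *
import pickle
P=pickle.load(open("p0.pkl","rb"))
t="top";s="side"
kr=[(t,(0,.06,.036),(292,415)),(t,(0,.06,0),(305,485)),(t,(.15,.06,.036),(75,102)),(t,(0,-.06,.036),(688,260)),(t,(-.02,.049,0),(364,527)),(t,(-.02,-.049,0),(665,390)),
(s,(0,.06,.036),(397,283)),(s,(0,.06,0),(390,364)),(s,(.15,.06,.036),(27,182)),(s,(0,-.06,.036),(594,128)),(s,(-.02,.049,0),(474,378))]
f=[(n,X,np.array(u)/8.+((230,155) if n=="top" else (215,200))) for n,X,u in kr]
sr,e=fit(P,f,[.62,-.07,0]);print(sr,e.round(1).tolist())
for n in(t,s): print(n,fit(P,[k for k in f if k[0]==n],sr)[0])
st=np.load("fit.npz")["st"]
# tray: color-mask refine
M={}
for n in(t,s):
    hsv=cv2.cvtColor(P[n]["frame"],cv2.COLOR_RGB2HSV)
    m=cv2.inRange(hsv,(5,170,90),(18,255,255)); 
    u=proj(P[n],W(st,[(.05,0,0)]))[0].astype(int); k=np.zeros_like(m);cv2.circle(k,tuple(map(int,u)),45,255,-1);m&=k
    M[n]=m;ys,xs=np.nonzero(m);print(n,len(xs),xs.min(),xs.max(),ys.min(),ys.max())
np.savez("fit.npz",st=st,sr=sr)
overlay(P,None,sr,"o2")
def sil(n,q,k=4):
    im=np.zeros((420*k,560*k),np.uint8)
    for b in((.025,.105,-.038,.038,0,.01),(-.02,.025,-.02,.02,0,.01),(-.02,-.012,-.02,.02,0,.026)):
        x=[v for e in box(*b) for v in e]
        h=cv2.convexHull(((proj(P[n],W(q,x))+.5)*k).round().astype(np.int32));cv2.fillConvexPoly(im,h,255)
    a=[(.065+.034*np.cos(z),.034*np.sin(z),h) for z in np.linspace(0,6.28,40) for h in(.01,.021)]
    cv2.fillConvexPoly(im,cv2.convexHull(((proj(P[n],W(q,a))+.5)*k).round().astype(np.int32)),0)
    return cv2.resize(im,(560,420),interpolation=cv2.INTER_AREA)/255.
from scipy.optimize import minimize
def cost(d,ns=(t,s)):
    q=st+np.array(d)*[.001,.001,.01];c=0
    for n in ns:
        A=sil(n,q);B=M[n]/255.
        if n==s: # ignore red occlusion region
            hs=cv2.cvtColor(P[n]["frame"],cv2.COLOR_RGB2HSV);r=cv2.dilate(cv2.inRange(hs,(168,100,60),(180,255,255))|cv2.inRange(hs,(0,100,60),(4,255,255)),np.ones((5,5)));A=A*(r==0);B=B*(r==0)
        c+=np.abs(A-B).sum()
    return c
for ns in((t,s),(t,),(s,)):
    r=minimize(cost,[0,0,0],args=(ns,),method="Nelder-Mead",options=dict(initial_simplex=[[0,0,0],[5,0,0],[0,5,0],[0,0,5]]))
    q=st+r.x*[.001,.001,.01];print(ns,q,r.fun,cost([0,0,0],ns))
    if len(ns)==2:qq=q
st=qq;np.savez("fit.npz",st=st,sr=sr);overlay(P,st,sr,"o2")
c,n=np.cos(sr[2]),np.sin(sr[2]);d=st[:2]-sr[:2]
print("tail in reader",c*d[0]+n*d[1],-n*d[0]+c*d[1],st[2]-sr[2])
```

```text
[ 0.63979448 -0.10523695 -0.02205805] [[0.5, -0.3], [-0.7, 1.1], [-1.1, -1.7], [-3.6, 0.0], [0.3, -0.1], [-1.0, 1.3], [0.2, -1.2], [1.8, 0.7], [0.3, -3.2], [0.5, -2.0], [0.2, -1.0]]
top [ 0.63915572 -0.10674528 -0.02698617]
side [ 0.63766035 -0.09957843 -0.01703006]
top 743 311 361 219 269
side 371 307 358 237 254
('top', 'side') [ 0.45078448 -0.1353639  -0.07380524] 362.8705882352941 395.4862745098039
('top',) [ 0.4506447  -0.1341908  -0.09993592] 214.08235294117645 235.40392156862742
('side',) [ 0.45025102 -0.13616547 -0.01632809] 130.53333333333333 160.08235294117645
tail in reader -0.18829953272894673 -0.03428846977407364 -0.05174719390165586
```

View pics/o2_top.png

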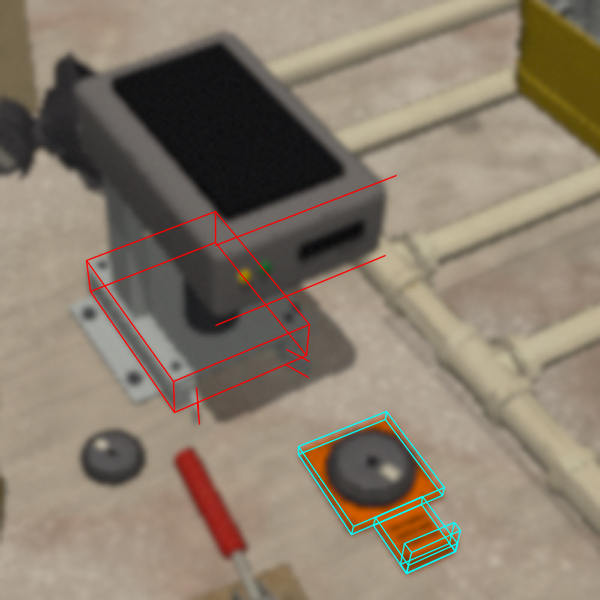

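View pics/o2_side.png

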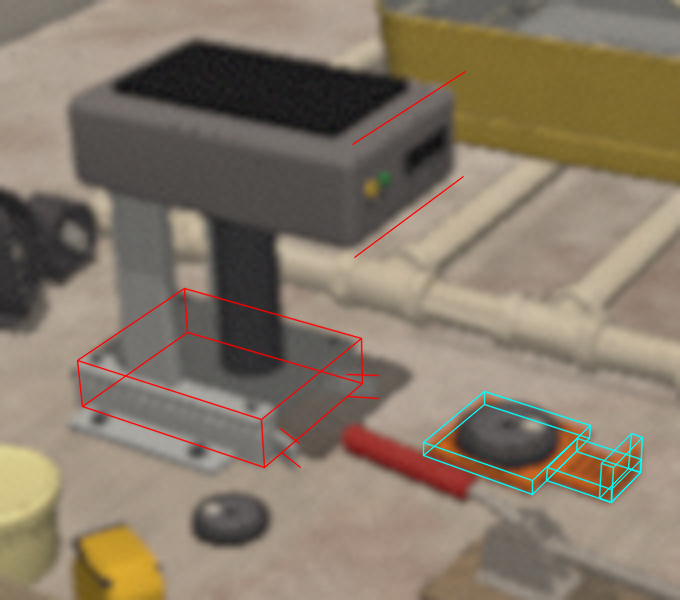

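Both fits agree to a few mm. I'll locate the red-handled clamp to check clearance, and compute the first move.

```bash
cat >> h.py <<'E'
def tri(P,a,b):
    M=[np.asarray(P[n]["camera_matrix"])@np.asarray(P[n]["extrinsics"])[:3] for n in("top","side")]
    X=cv2.triangulatePoints(M[0],M[1],np.array(a,float).reshape(2,1),np.array(b,float).reshape(2,1));return (X[:3]/X[3]).ravel()
def atz(p,u,z):
    E=np.asarray(p["extrinsics"]);K=np.asarray(p["camera_matrix"]);c=-E[:3,:3].T@E[:3,3]
    d=E[:3,:3].T@np.linalg.solve(K,[*u,1]);return c+d*(z-c[2])/d[2]
E
python3 - <<'E'
from h import *;import pickle
P=pickle.load(open("p0.pkl","rb"))
print("tip",tri(P,(272,234),(288,240)),"joint",tri(P,(290,262),(317,252)))
for u in((270,292),(305,272),(355,345),(313,372)): print(atz(P["top"],u,.02).round(3))
E
```

```text
tip [ 0.54807667 -0.00511781  0.06869697] joint [ 0.47396755 -0.00417767  0.06113741]
[0.457 0.051 0.02 ]
[ 0.461 -0.032  0.02 ]
[ 0.287 -0.028  0.02 ]
[0.284 0.064 0.02 ]
```

Run:
```python
from h import *;import pickle
P=pickle.load(open("p0.pkl","rb"))
print("crate corner left top",tri(P,(383,68),(303,125)),"right bottom/top side", atz(P["side"],(470,190),0),atz(P["top"],(440,285),0.02))
for z in (.05,.1,.15): print(atz(P["side"],(500,125),z), atz(P["side"],(475,190),z))
from scipy.spatial.transform import Rotation as R
q=[0.57754047,-0.5767534,0.4091282,-0.40794194];r=R.from_quat(q[1:]+q[:1]);print(r.as_matrix().round(3))
d=np.array([.455,-.135,.10])-[.2076,-.589,.238];print(r.as_matrix().T@d)
```

```text
crate corner left top [ 0.7483075  -0.43261712  0.19921398] right bottom/top side [ 0.24954172 -0.62221989  0.        ] [ 0.30058798 -0.24643911  0.02      ]
[ 0.24422953 -1.19191618  0.05      ] [ 0.22620573 -0.51826045  0.05      ]
[ 0.23282799 -1.01979372  0.1       ] [ 0.21643666 -0.40715316  0.1       ]
[ 0.22142646 -0.84767127  0.15      ] [ 0.2066676  -0.29604587  0.15      ]
[[ 0.332 -0.001  0.943]
 [-0.943  0.002  0.332]
 [-0.002 -1.    -0.   ]]
[-0.34567249  0.13867256  0.38424889]
```

```bash
python3 -m pendant '0 -0.06 0 0 0 0 1; -0.066 0 0.074 0 0 0 1; -0.066 0 0.074 0 0 0 1; -0.066 0 0.074 0 0 0 1; -0.066 0 0.074 0 0 0 1; -0.066 0 0.074 0 0 0 1; -0.066 0 0.074 0 0 0 1; -0.066 0 0.074 0 0 0 1; -0.066 0 0.074 0 0 0 1; -0.066 0 0.074 0 0 0 1' 30
```

```text
time_s: 1.8
tool_pos: [0.3806, -0.2753, 0.2636]
tool_rot: [-0.577, 0.577, -0.408, 0.409]
force: [1.1, 0.0, -0.6]
finger_gap: 1.002
```

```bash
python3 -m pendant '0 0 0 0 0.0675 0 1; 0 0 0 0 0.0675 0 1; 0 0 0 0 0.0675 0 1; 0 0 0 0 0 0 1'
cat >> h.py <<'E'
from scipy.spatial.transform import Rotation as Rn
def to(target):
    from cell import status
    o=status.get_obs();q=o["tool_rot"];r=Rn.from_quat([q[1],q[2],q[3],q[0]]).as_matrix()
    d=r.T@(np.array(target)-o["tool_pos"]);print("pos",o["tool_pos"].round(4),"units",(d/.4).round(4),"axes x",r[:,0].round(3),"y",r[:,1].round(3),"yaw z",np.arctan2(r[1,2],r[0,2]).round(4),"F",o["force"].round(1),"gap",round(float(o["finger_gap"]),3),"t",o["time_s"])
E
python3 -c "
from h import *
to([.452,-.136,.08])"
```

```text
time_s: 2.2
tool_pos: [0.3801, -0.2767, 0.2635]
tool_rot: [-0.478, 0.478, -0.521, 0.521]
force: [-0.3, 0.0, -0.2]
finger_gap: 0.999
pos [ 0.3801 -0.2767  0.2635] units [-0.3662  0.4587  0.1483] axes x [-0.087 -0.996  0.   ] y [ 0. -0. -1.] yaw z -0.0874 F [-0.3  0.  -0.2] gap 0.999 t 2.2
```

```bash
python3 -m pendant '-0.09 0 0.037 0 0 0 1; -0.09 0 0.037 0 0 0 1; -0.093 0.03 0.037 0 0 0 1; -0.093 0.03 0.037 0 0 0 1; 0 0.1 0 0 0 0 1; 0 0.1 0 0 0 0 1; 0 0.1 0 0 0 0 1; 0 0.1 0 0 0 0 1; 0 0 0 0 0 0 1'
python3 - <<'E'
from h import *;from cell import get_image
to([.454,-.136,.02])
P={n:get_image(n) for n in("side","top")}
z=np.load("fit.npz")
a=[cv2.resize(P[n]["frame"][y:y+150,x:x+140,::-1],None,fx=2.8,fy=2.8,interpolation=cv2.INTER_CUBIC) for n,x,y in(("top",270,160),("side",260,150))]
cv2.imwrite("pics/a1.png",np.hstack(a))
E
```

```text
time_s: 3.1
tool_pos: [0.4477, -0.1351, 0.0749]
tool_rot: [0.478, -0.481, 0.523, -0.517]
force: [0.2, -0.1, -0.5]
finger_gap: 0.996
pos [ 0.4477 -0.1351  0.0749] units [0.0014 0.137  0.0171] axes x [-0.081 -0.997 -0.002] y [-0.009  0.003 -1.   ] yaw z -0.0814 F [ 0.2 -0.1 -0.5] gap 0.996 t 3.1
```

View pics/a1.png

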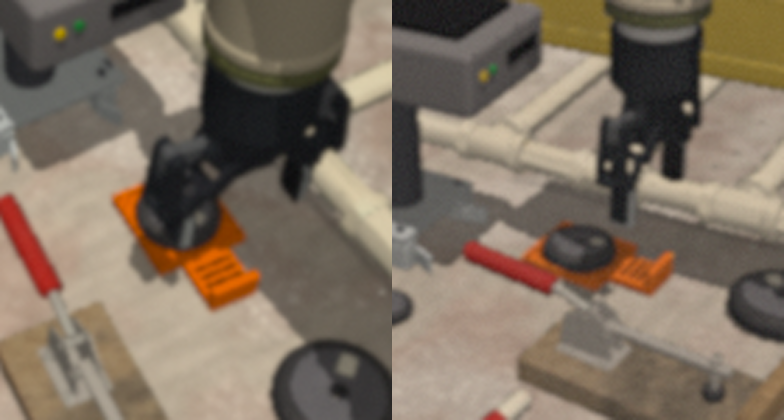

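Run:
```python
from h import *;import pickle
P=pickle.load(open("p0.pkl","rb"))
for u in((358,187),(393,233),(432,280)):print(atz(P["top"],u,.02).round(3))
for n in P:
  print(n,proj(P[n],[(.447,-.135,.08),(.45,-.135,0.03)]).round(0))
to([.455,-.1355,.013])
```

```text
[ 0.597 -0.269  0.02 ]
[ 0.448 -0.251  0.02 ]
[ 0.317 -0.241  0.02 ]
side [[352. 222.]
 [349. 239.]]
top [[354. 239.]
 [350. 252.]]
pos [ 0.4515 -0.1359  0.0799] units [-0.0016  0.1673  0.0088] axes x [-0.083 -0.997 -0.001] y [-0.001  0.001 -1.   ] yaw z -0.0828 F [-0.  -0.3  0.6] gap 1.005 t 3.2
```

```bash
python3 -m pendant '0 0.05 0.009 0 0 0 0.75; 0 0.06 0 0 0 0 0.75; 0 0.04 0 0 0 0 0.75; 0 0.02 0 0 0 0 0.75; 0 0 0 0 0 0 0.75; 0 0 0 0 0 0 0.75'
python3 - <<'E'
from h import *;from cell import get_image
to([.455,-.1355,.011])
P={n:get_image(n) for n in("side","top")}
a=[cv2.resize(P[n]["frame"][y:y+150,x:x+140,::-1],None,fx=2.8,fy=2.8,interpolation=cv2.INTER_CUBIC) for n,x,y in(("top",270,160),("side",260,150))]
cv2.imwrite("pics/a2.png",np.hstack(a))
E
```

```text
time_s: 3.8
tool_pos: [0.4564, -0.1367, 0.013]
tool_rot: [-0.479, 0.478, -0.52, 0.522]
force: [-0.4, -0.0, -0.4]
finger_gap: 0.748
pos [ 0.4564 -0.1367  0.013 ] units [-0.0026  0.0049 -0.0037] axes x [-0.085 -0.996  0.001] y [ 0.002 -0.001 -1.   ] yaw z -0.0849 F [-0.4 -0.  -0.4] gap 0.748 t 3.8
```

View pics/a2.png

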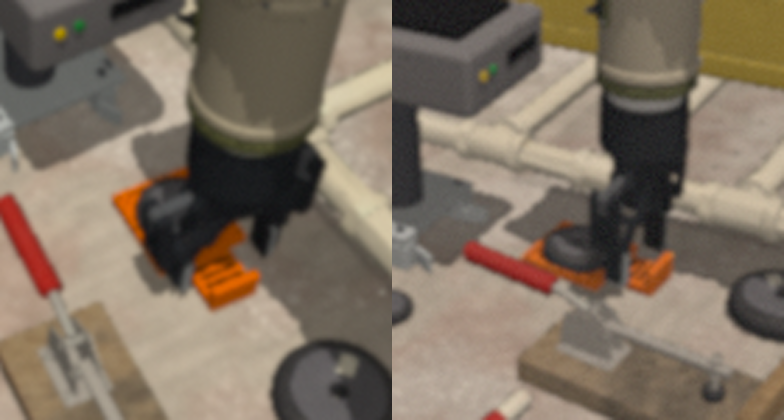

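```bash
python3 -m pendant '0 0.007 -0.003 0 0 0 0.75; 0 0 0 0 0 0 0.4; 0 0 0 0 0 0 0.3; 0 0 0 0 0 0 0.2; 0 0 0 0 0 0 0.2; 0 0 0 0 0 0 0.2' 30
python3 -c "
from h import *
to([.455,-.1355,.011])"
```

```text
time_s: 4.5
tool_pos: [0.454, -0.136, 0.0089]
tool_rot: [-0.478, 0.478, -0.521, 0.521]
force: [-2.0, 1.6, 6.6]
finger_gap: 0.459
pos [ 0.454  -0.136   0.0089] units [-0.0015 -0.0053  0.0023] axes x [-0.085 -0.996 -0.   ] y [ 0.  0. -1.] yaw z -0.085 F [-2.   1.6  6.6] gap 0.459 t 4.5
```

```bash
python3 -m pendant '0 -0.004 0 0 0 0 0.2; -0.016 0 0.021 0 -0.005 0 0.2; -0.016 0 0.021 0 -0.005 0 0.2; -0.016 0 0.021 0 -0.005 0 0.2; -0.016 0 0.021 0 -0.005 0 0.2; -0.016 0 0.021 0 -0.005 0 0.2; -0.016 0 0.021 0 -0.005 0 0.2; 0 0 0 0 0 0 0.2; 0 0 0 0 0 0 0.2'
python3 - <<'E'
from h import *;from cell import get_image
import pickle
to([.508,-.102,.010])
P={n:get_image(n) for n in("side","top")}
pickle.dump(P,open("p1.pkl","wb"))
a=[cv2.resize(P[n]["frame"][y:y+150,x:x+140,::-1],None,fx=2.8,fy=2.8,interpolation=cv2.INTER_CUBIC) for n,x,y in(("top",240,140),("side",230,140))]
cv2.imwrite("pics/a3.png",np.hstack(a))
E
```

```text
time_s: 5.4
tool_pos: [0.5064, -0.1006, 0.0099]
tool_rot: [0.494, -0.495, 0.506, -0.505]
force: [-0.6, 0.1, -1.5]
finger_gap: 0.461
pos [ 0.5064 -0.1006  0.0099] units [ 0.0034 -0.0001  0.004 ] axes x [-0.022 -1.    -0.   ] y [-0.  0. -1.] yaw z -0.022 F [-0.6  0.1 -1.5] gap 0.461 t 5.4
```

View pics/a3.png

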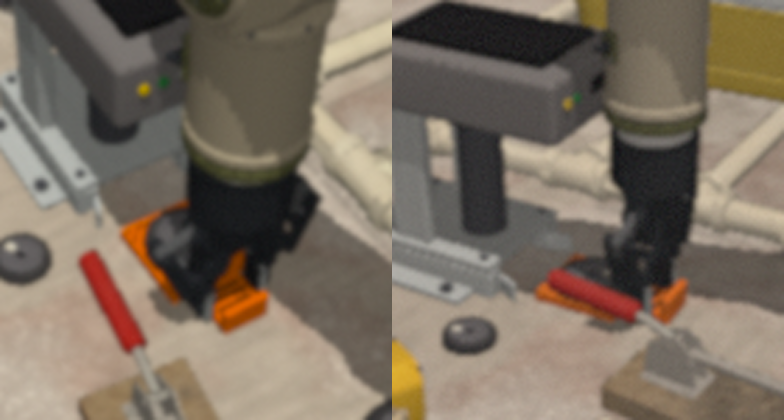

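Run:
```python
from h import *;import pickle
P=pickle.load(open("p1.pkl","rb"));sr=np.load("fit.npz")["sr"]
for n,x,y in(("top",250,190),("side",265,210)):
    a=P[n]["frame"][y:y+55,x:x+75,::-1];cv2.imwrite(f"pics/b_{n}.png",cv2.convertScaleAbs(cv2.resize(a,None,fx=10,fy=10,interpolation=cv2.INTER_CUBIC),alpha=1.3))
```

```text
(no output)
```

View pics/b_top.png

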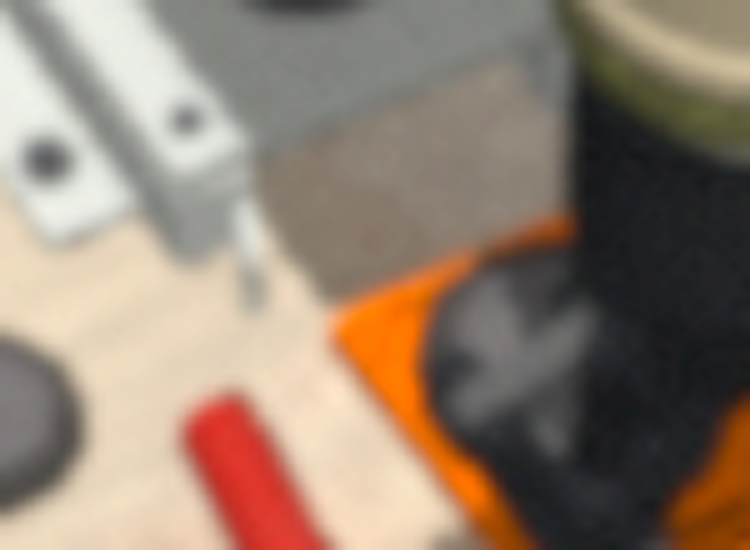

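View pics/b_side.png

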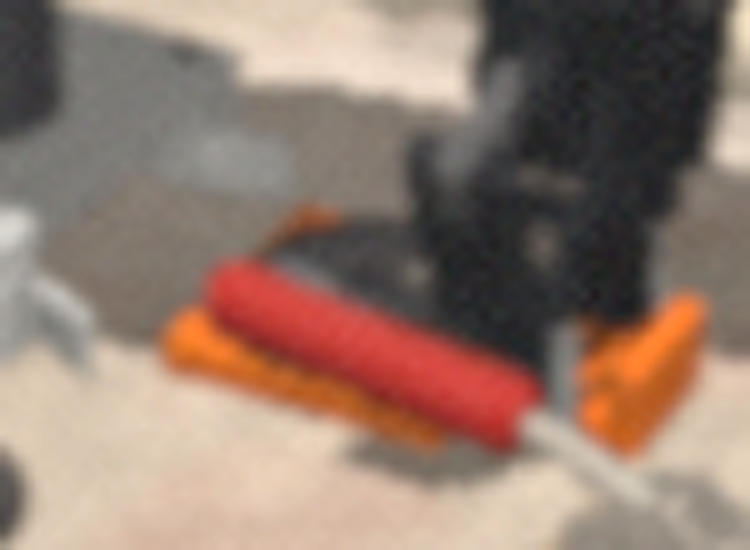

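Run:
```python
from h import *;import pickle
P=pickle.load(open("p1.pkl","rb"));sr=np.load("fit.npz")["sr"]
T=lambda u:np.array(u)/10.+(250,190);S=lambda u:np.array(u)/10.+(265,210)
c,s=np.cos(sr[2]),np.sin(sr[2])
rf=lambda X:(np.round([c*(X[0]-sr[0])+s*(X[1]-sr[1]),-s*(X[0]-sr[0])+c*(X[1]-sr[1]),X[2]],4))
print("plate top",rf(atz(P["top"],T((255,312)),0)),"side",rf(atz(P["side"],S((95,375)),0)))
print("corner top",rf(atz(P["top"],T((332,325)),.01)),"side",rf(atz(P["side"],S((165,337)),.01)),rf(atz(P["side"],S((168,368)),.0)))
# direction of tunnel left roof edge & tray left edge (top)
a,b=[atz(P["top"],T(u),.0) for u in((338,350),(480,545))];print("tray yaw top",np.arctan2(*(a-b)[1::-1]))
a,b=[atz(P["top"],T(u),.01) for u in((332,325),(570,220))];print("nose edge yaw",np.arctan2(*(a-b)[1::-1])-np.pi/2)
import pickle as k
Q=k.load(open("p0.pkl","rb"));
z=lambda u:np.array(u)/8.+(230,155)
for A,B,h in(((75,102),(292,415),.036),((292,415),(688,260),.036),((28,220),(205,475),0.003)):
    a,b=[atz(Q["top"],z(u),h) for u in(A,B)];d=a-b;print(np.arctan2(d[1],d[0]),np.linalg.norm(d))
y=lambda u:np.array(u)/8.+(215,200)
for A,B,h in(((28,182),(397,283),.036),((397,283),(594,128),.036),((20,292),(305,385),0.003)):
    a,b=[atz(Q["side"],y(u),h) for u in(A,B)];d=a-b;print("s",np.arctan2(d[1],d[0]),np.linalg.norm(d))
```

```text
plate top [-0.0207  0.0501  0.    ] side [-0.0234  0.0537  0.    ]
corner top [-0.0396  0.0405  0.01  ] side [-0.0378  0.0428  0.01  ] [-0.0378  0.0418  0.    ]
tray yaw top -0.015043664338169942
nose edge yaw -0.01948428364273158
-0.030425574984847676 0.14368996140737242
1.5189291942200867 0.12881460398933256
-0.011256657524783803 0.11803711024072325
s 0.03811046238304273 0.14236277151480697
s 1.530358243922103 0.11474135690725538
s -0.004283801118108808 0.11486619257793379
```

The tray sits in line with the tunnel. The nose's left corner is 10–11 mm inside the left plate tip, and 11 mm would be ideal. Next I'll open, lean the tool back and regrip.

```bash
python3 -m pendant '0 0 0 0 0 0 0.8; 0 0 0 0 0 0 0.8; 0 0 0 0 0 0 0.8; 0 -0.05 -0.01 0 0 0 0.8; 0 -0.05 -0.015 0 0 0 0.8; 0 0 0 0.07 0 0 0.8; 0 0 0 0.07 0 0 0.8; 0 0 0 0.07 0 0 0.8; 0 0 0 0.07 0 0 0.8; 0 0 0 0.03 0 0 0.8'
python3 -c "
from h import *
to([.4965,-.1005,.018])"
```

```text
time_s: 6.5
tool_pos: [0.4936, -0.1092, 0.0419]
tool_rot: [-0.596, 0.362, -0.362, 0.619]
force: [0.8, 0.1, 0.2]
finger_gap: 0.8
pos [ 0.4936 -0.1092  0.0419] units [-0.0229  0.0554 -0.0224] axes x [-0.029 -0.999  0.017] y [ 0.476 -0.029 -0.879] yaw z -0.0196 F [0.8 0.1 0.2] gap 0.8 t 6.5
```

```bash
python3 -m pendant '0 0 0 0 0 0 0.8; 0 0 0 0 0 0 0.8'
python3 -c "
from h import *
to([.4965,-.1005,.018])"
```

```text
time_s: 6.7
tool_pos: [0.4946, -0.1104, 0.0424]
tool_rot: [-0.595, 0.361, -0.363, 0.62]
force: [0.3, 0.5, 1.3]
finger_gap: 0.804
pos [ 0.4946 -0.1104  0.0424] units [-0.0259  0.0552 -0.0252] axes x [-0.032 -0.999  0.016] y [ 0.475 -0.029 -0.88 ] yaw z -0.023 F [0.3 0.5 1.3] gap 0.804 t 6.7
```

```bash
python3 -c "
from cell import status
print(status.get_obs()['q'].round(3))"
```

```text
[ 0.984  0.169 -0.807  2.316  0.226  0.221 -1.593]
```

```bash
python3 -m pendant '0 0 0 -0.05 0 0 0.8; -0.025 0 0 0 0 0 0.8; 0 0 0 0 0 0 0.8'
python3 -c "
from h import *
to([.4965,-.1005,.0155])
from cell import status
print(status.get_obs()['q'].round(3))"
```

```text
time_s: 7.0
tool_pos: [0.4968, -0.0971, 0.0429]
tool_rot: [-0.577, 0.393, -0.393, 0.598]
force: [0.9, 0.6, 0.4]
finger_gap: 0.797
pos [ 0.4968 -0.0971  0.0429] units [ 0.0074  0.0632 -0.0269] axes x [-0.025 -1.     0.016] y [ 0.382 -0.024 -0.924] yaw z -0.0185 F [0.9 0.6 0.4] gap 0.797 t 7.0
[ 0.885  0.193 -0.769  2.236  0.271  0.384 -1.673]
```

```bash
python3 -m pendant '0.007 0.022 -0.011 0 0 0.008 0.8; 0 0.022 -0.009 0 0 0 0.8; 0 0.019 -0.007 0 0 0 0.8; 0 0 0 0 0 0 0.8; 0 0 0 0 0 0 0.8'
python3 - <<'E'
from h import *;from cell import get_image
to([.4965,-.1005,.0155])
P={n:get_image(n) for n in("side","top")}
a=[cv2.resize(P[n]["frame"][y:y+150,x:x+140,::-1],None,fx=2.8,fy=2.8,interpolation=cv2.INTER_CUBIC) for n,x,y in(("top",240,140),("side",230,140))]
cv2.imwrite("pics/a4.png",np.hstack(a))
E
```

```text
time_s: 7.5
tool_pos: [0.4941, -0.1021, 0.0141]
tool_rot: [-0.581, 0.389, -0.398, 0.594]
force: [-0.8, -0.1, 0.7]
finger_gap: 0.8
pos [ 0.4941 -0.1021  0.0141] units [-0.0042 -0.0011  0.0069] axes x [-0.022 -1.    -0.   ] y [ 0.381 -0.008 -0.925] yaw z -0.0223 F [-0.8 -0.1  0.7] gap 0.8 t 7.5
```

View pics/a4.png

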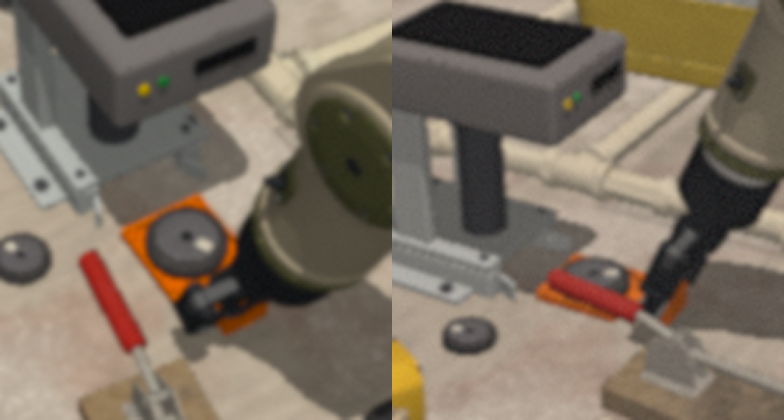

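```bash
python3 -m pendant '-0.004 -0.002 0 0 0 0 0.7; 0 0 0 0 0 0 0.4; 0 0 0 0 0 0 0.2; 0 0 0 0 0 0 0.2; 0 0 0 0 0 0 0.2; 0 0 0 0 0 0 0.2' 30
python3 -c "
from h import *
sr=np.load('fit.npz')['sr'];c,s=np.cos(sr[2]),np.sin(sr[2])
to([sr[0]-.1*c,sr[1]-.1*s,.0145])"
```

```text
time_s: 8.2
tool_pos: [0.4945, -0.1006, 0.0159]
tool_rot: [-0.581, 0.389, -0.397, 0.595]
force: [-4.3, 0.7, 7.4]
finger_gap: 0.458
pos [ 0.4945 -0.1006  0.0159] units [0.0036 0.0466 0.1035] axes x [-0.022 -1.     0.001] y [ 0.382 -0.01  -0.924] yaw z -0.0219 F [-4.3  0.7  7.4] gap 0.458 t 8.2
```

```bash
python3 -m pendant '0 -0.003 -0.001 0 0 0 0.2; 0 0.0096 0.0231 0 0 0 0.2; 0 0.0096 0.0231 0 0 0 0.2; 0 0.0096 0.0231 0 0 0 0.2; 0 0 0 0 0 0 0.2'
python3 - <<'E'
from h import *;from cell import get_image
sr=np.load('fit.npz')['sr'];c,s=np.cos(sr[2]),np.sin(sr[2])
to([sr[0]-.1*c,sr[1]-.1*s,.0145])
P={n:get_image(n) for n in("side","top")}
a=[cv2.resize(P[n]["frame"][y:y+75,x:x+70,::-1],None,fx=5.6,fy=5.6,interpolation=cv2.INTER_CUBIC) for n,x,y in(("top",250,170),("side",250,200))]
cv2.imwrite("pics/a5.png",np.hstack(a))
E
```

```text
time_s: 8.7
tool_pos: [0.5254, -0.1009, 0.0167]
tool_rot: [-0.582, 0.388, -0.397, 0.594]
force: [0.3, 0.6, -2.0]
finger_gap: 0.458
pos [ 0.5254 -0.1009  0.0167] units [0.0045 0.0189 0.0314] axes x [-0.022 -1.    -0.   ] y [ 0.383 -0.008 -0.924] yaw z -0.0221 F [ 0.3  0.6 -2. ] gap 0.458 t 8.7
```

View pics/a5.png

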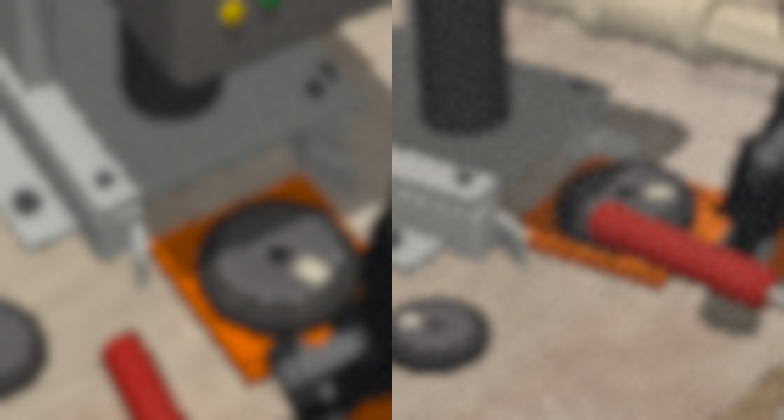

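```bash
python3 -m pendant '0 0.006 0.0135 0 0 0 0.2; 0 0.006 0.0135 0 0 0 0.2; 0 0 0 0 0 0 0.2'; python3 -m pendant '0 0.006 0.0135 0 0 0 0.2; 0 0.006 0.0135 0 0 0 0.2; 0 0 0 0 0 0 0.2'
python3 -c "
from h import *
to([.56,-.1,.0145])"
```

```text
time_s: 9.1
tool_pos: [0.536, -0.1014, 0.0162]
tool_rot: [-0.581, 0.389, -0.397, 0.595]
force: [1.0, 0.0, -0.9]
finger_gap: 0.455
time_s: 9.4
tool_pos: [0.5478, -0.1017, 0.016]
tool_rot: [-0.581, 0.389, -0.397, 0.595]
force: [0.9, -1.8, 1.8]
finger_gap: 0.455
pos [ 0.5478 -0.1017  0.016 ] units [-0.005   0.0151  0.0266] axes x [-0.023 -1.     0.   ] y [ 0.383 -0.009 -0.924] yaw z -0.0224 F [ 0.9 -1.8  1.8] gap 0.455 t 9.4
```

```bash
python3 -m pendant '0.002 0.006 0.0135 0 0 0 0.2; 0 0.006 0.0135 0 0 0 0.2; 0 0 0 0 0 0 0.2'; python3 -m pendant '0 0.006 0.0135 0 0 0 0.2; 0 0.006 0.0135 0 0 0 0.2; 0 0 0 0 0 0 0.2'
python3 - <<'E'
from h import *;from cell import get_image
sr=np.load('fit.npz')['sr'];c,s=np.cos(sr[2]),np.sin(sr[2])
to([.56,-.1,.0145])
P={n:get_image(n) for n in("side","top")}
a=[cv2.resize(P[n]["frame"][y:y+100,x:x+100,::-1],None,fx=4,fy=4,interpolation=cv2.INTER_CUBIC) for n,x,y in(("top",240,140),("side",230,150))]
cv2.imwrite("pics/a6.png",np.hstack(a))
E
```

```text
time_s: 9.7
tool_pos: [0.5598, -0.1029, 0.016]
tool_rot: [-0.581, 0.388, -0.397, 0.595]
force: [1.9, -1.0, 1.5]
finger_gap: 0.456
time_s: 10.0
tool_pos: [0.5718, -0.1032, 0.016]
tool_rot: [-0.581, 0.388, -0.397, 0.595]
force: [0.8, -1.3, 5.8]
finger_gap: 0.455
pos [ 0.5718 -0.1032  0.016 ] units [-0.0073 -0.008  -0.0289] axes x [-0.023 -1.     0.001] y [ 0.384 -0.009 -0.923] yaw z -0.0222 F [ 0.8 -1.3  5.8] gap 0.455 t 10.0
```

View pics/a6.png

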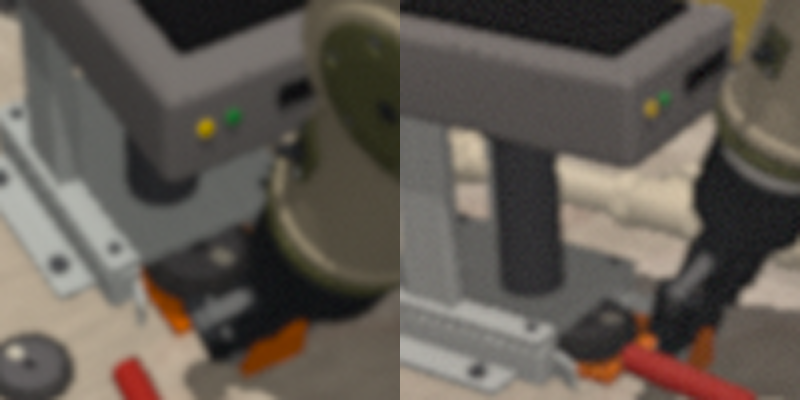

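```bash
python3 -m pendant '0 0 0 0 0 0 0.65; 0 0 0 0 0 0 0.65; 0 0 0 0 0 0 0.65; 0 -0.05 0 0 0 0 0.65; 0 -0.05 0 0 0 0 0.65; 0 -0.05 -0.02 0 0 0 0.65; 0 0 -0.05 0 0 0 0; 0 0 0 0 0 0 0; 0 0 0 0 0 0 0'
python3 - <<'E'
from h import *;from cell import get_image
to([.545,-.103,.06])
P={n:get_image(n) for n in("side","top")}
a=[cv2.resize(P[n]["frame"][y:y+100,x:x+100,::-1],None,fx=4,fy=4,interpolation=cv2.INTER_CUBIC) for n,x,y in(("top",240,150),("side",230,170))]
cv2.imwrite("pics/a7.png",np.hstack(a))
import pickle;pickle.dump(P,open("p2.pkl","wb"))
E
```

```text
time_s: 11.0
tool_pos: [0.5217, -0.1022, 0.0597]
tool_rot: [-0.581, 0.389, -0.398, 0.595]
force: [1.1, -0.9, -0.3]
finger_gap: 0.138
pos [ 0.5217 -0.1022  0.0597] units [0.0006 0.0214 0.0541] axes x [-0.023 -1.     0.001] y [ 0.381 -0.009 -0.924] yaw z -0.023 F [ 1.1 -0.9 -0.3] gap 0.138 t 11.0
```

View pics/a7.png

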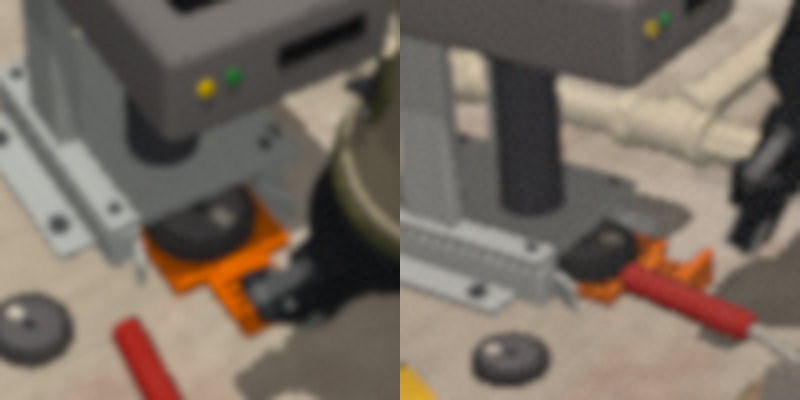

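```bash
python3 - <<'E'
from h import *;import pickle
P=pickle.load(open("p2.pkl","rb"));sr=np.load("fit.npz")["sr"];c,s=np.cos(sr[2]),np.sin(sr[2])
rf=lambda X:(np.round([c*(X[0]-sr[0])+s*(X[1]-sr[1]),-s*(X[0]-sr[0])+c*(X[1]-sr[1]),X[2]],4))
for u,z in(((711,250),.026),((697,292),0)):
    X=atz(P["side"],((u[0]-400)/4+230,u[1]/4+170),z);print("lip",X.round(3),rf(X))
for u,z in(((183,292),0),((290,235),.01)):
    X=atz(P["top"],(u[0]/4+240,u[1]/4+150),z);print("body rear",X.round(3),rf(X))
E
python3 -m pendant '0 0 0 0.06 0 0 0; 0 0 0 0.05 0 0 0; 0 0 0 0 0 0 0'
python3 -c "
from h import *
to([.54,-.103,.02])
from cell import status
print(status.get_obs()['q'].round(3))"
```

```text
lip [ 0.558 -0.118  0.026] [-0.0818 -0.0146  0.026 ]
lip [ 0.561 -0.106  0.   ] [-0.0785 -0.002   0.    ]
body rear [ 0.604 -0.072 -0.   ] [-0.0368  0.0322 -0.    ]
body rear [ 0.602 -0.143  0.01 ] [-0.0373 -0.0387  0.01  ]
time_s: 11.4
tool_pos: [0.5285, -0.1058, 0.0638]
tool_rot: [-0.622, 0.318, -0.327, 0.637]
force: [-0.9, -0.6, -1.4]
finger_gap: 0.002
pos [ 0.5285 -0.1058  0.0638] units [-0.0076  0.1056 -0.0406] axes x [-0.024 -1.    -0.001] y [ 0.584 -0.013 -0.812] yaw z -0.0248 F [-0.9 -0.6 -1.4] gap 0.002 t 11.4
[ 1.123  0.197 -0.948  2.323  0.393  0.095 -1.74 ]
```

```bash
python3 -m pendant '-0.007 0.03 -0.018 0 0 0 0; 0 0.03 -0.018 0 0 0 0; 0 0.025 -0.017 0 0 0 0; 0 0 0 0 0 0 0'
python3 -c "
from h import *
to([.533,-.103,.017])
from cell import status
print(status.get_obs()['q'].round(3))"
```

```text
time_s: 11.8
tool_pos: [0.535, -0.1032, 0.0257]
tool_rot: [-0.621, 0.325, -0.333, 0.63]
force: [-0.5, -0.3, 0.2]
finger_gap: -0.001
pos [ 0.535  -0.1032  0.0257] units [-0.0003  0.0151 -0.0164] axes x [-0.017 -1.    -0.004] y [ 0.566 -0.006 -0.824] yaw z -0.0198 F [-0.5 -0.3  0.2] gap -0.001 t 11.8
[ 0.748  0.252 -0.579  2.325  0.927  0.02  -2.285]
```

```bash
python3 -m pendant '0 0 0 -0.03 0 0 0; 0 0.011 -0.006 0 0 0 0; 0 0.010 -0.005 0 0 0 0; 0 0 0 0 0 0 0'
python3 - <<'E'
from h import *
from cell import status,get_image
to([.55,-.103,.017])
print(status.get_obs()['q'].round(3))
P={n:get_image(n) for n in("side","top")}
a=[cv2.resize(P[n]["frame"][y:y+100,x:x+100,::-1],None,fx=4,fy=4,interpolation=cv2.INTER_CUBIC) for n,x,y in(("top",240,150),("side",250,170))]
cv2.imwrite("pics/a8.png",np.hstack(a))
E
```

```text
time_s: 12.2
tool_pos: [0.5341, -0.1037, 0.0127]
tool_rot: [-0.614, 0.338, -0.345, 0.624]
force: [-0.1, 0.6, -0.5]
finger_gap: 0.0
pos [ 0.5341 -0.1037  0.0127] units [-0.0025  0.012   0.0393] axes x [-0.018 -1.    -0.003] y [ 0.533 -0.007 -0.846] yaw z -0.0199 F [-0.1  0.6 -0.5] gap 0.0 t 12.2
[ 0.806  0.301 -0.652  2.3    1.006  0.081 -2.348]
```

View pics/a8.png

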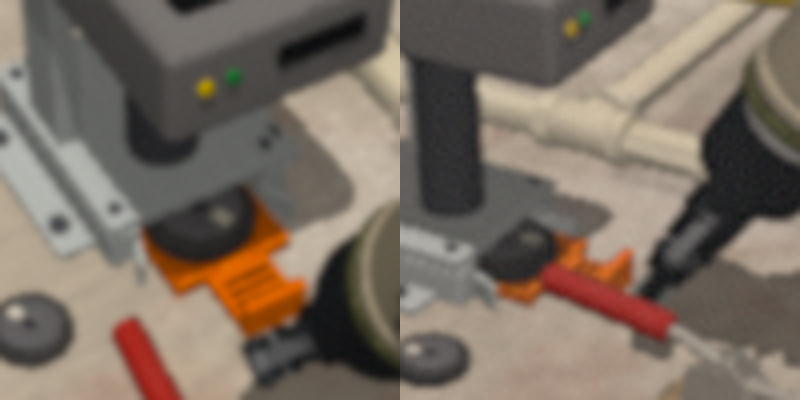

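```bash
python3 -m pendant '-0.002 -0.006 0.004 0 0 0 0; 0 0.0133 0.021 0 0 0 0; 0 0.0067 0.0105 0 0 0 0; 0 0.0067 0.0105 0 0 0 0; 0 0 0 0 0 0 0'; python3 -m pendant '0 0.0067 0.0105 0 0 0 0; 0 0.0067 0.0105 0 0 0 0; 0 0 0 0 0 0 0'
python3 -c "
from h import *
from cell import status
to([.57,-.103,.017])
print(status.get_obs()['q'].round(3))"
```

```text
time_s: 12.8
tool_pos: [0.5553, -0.1028, 0.016]
tool_rot: [-0.615, 0.337, -0.345, 0.624]
force: [-0.4, 0.4, 0.9]
finger_gap: -0.0
time_s: 13.1
tool_pos: [0.5651, -0.1031, 0.016]
tool_rot: [-0.615, 0.337, -0.345, 0.624]
force: [0.4, -0.7, -0.2]
finger_gap: -0.001
pos [ 0.5651 -0.1031  0.016 ] units [-0.0005  0.0043  0.0116] axes x [-0.017 -1.    -0.003] y [ 0.535 -0.006 -0.845] yaw z -0.0193 F [ 0.4 -0.7 -0.2] gap -0.001 t 13.1
[ 0.795  0.354 -0.671  2.229  1.006  0.128 -2.344]
```

```bash
cat > look.py <<'E'
import sys
from h import *
from cell import status,get_image
to([.57,-.103,.017])
P={n:get_image(n) for n in("side","top")}
import pickle;pickle.dump(P,open("pl.pkl","wb"))
a=[cv2.resize(P[n]["frame"][y:y+75,x:x+75,::-1],None,fx=5.3,fy=5.3,interpolation=cv2.INTER_CUBIC) for n,x,y in(("top",260,180),("side",260,195))]
cv2.imwrite(f"pics/{sys.argv[1]}.png",np.hstack(a))
E
python3 look.py a9
```

```text
pos [ 0.5651 -0.1031  0.016 ] units [-0.0005  0.0043  0.0116] axes x [-0.017 -1.    -0.003] y [ 0.535 -0.006 -0.845] yaw z -0.0193 F [ 0.4 -0.7 -0.2] gap -0.001 t 13.1
```

View pics/a9.png

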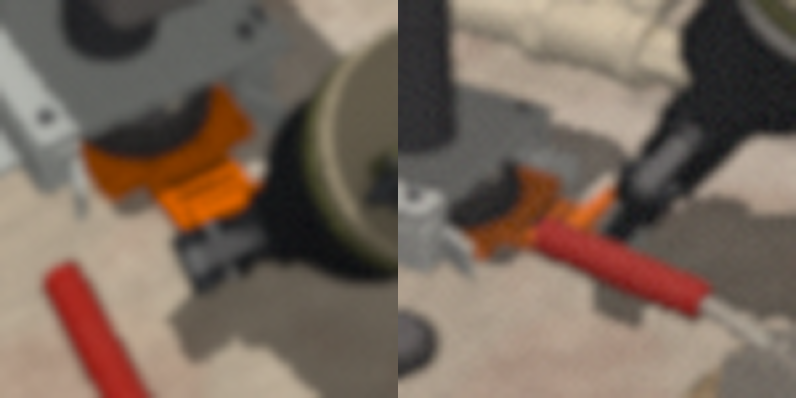

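```bash
python3 - <<'E'
from h import *;import pickle
P=pickle.load(open("pl.pkl","rb"));sr=np.load("fit.npz")["sr"];c,s=np.cos(sr[2]),np.sin(sr[2])
rf=lambda X:(np.round([c*(X[0]-sr[0])+s*(X[1]-sr[1]),-s*(X[0]-sr[0])+c*(X[1]-sr[1]),X[2]],4))
for u,z in(((112,208),0),((257,130),.01)): print(rf(atz(P["top"],(u[0]/5.3+260,u[1]/5.3+180),z)))
E
python3 -m pendant '0 0.0033 0.0053 0 0 0 0; 0 0.0033 0.0053 0 0 0 0; 0 0.0033 0.0053 0 0 0 0'; python3 -c "
from h import *
to([.57,-.103,.017])"; python3 -m pendant '0 0 0 0 0 0 0'
```

```text
[-0.022  0.036 -0.   ]
[-0.0217 -0.0373  0.01  ]
time_s: 13.5
tool_pos: [0.5718, -0.1034, 0.0157]
tool_rot: [-0.614, 0.337, -0.345, 0.624]
force: [-0.3, 0.7, -0.6]
finger_gap: -0.003
pos [ 0.5718 -0.1034  0.0157] units [-0.0009 -0.0052 -0.0022] axes x [-0.018 -1.    -0.003] y [ 0.535 -0.007 -0.845] yaw z -0.0195 F [-0.3  0.7 -0.6] gap -0.003 t 13.5
time_s: 13.6
tool_pos: [0.5723, -0.1033, 0.016]
tool_rot: [-0.615, 0.337, -0.345, 0.624]
force: [-0.9, -0.4, 0.2]
finger_gap: 0.002
```

```bash
for i in 1; do python3 -m pendant '0 0.0033 0.0053 0 0 0 0; 0 0.0033 0.0053 0 0 0 0; 0 0.0033 0.0053 0 0 0 0; 0 0 0 0 0 0 0'; done
python3 -m pendant '0 0.0014 0.0021 0 0 0 0; 0 0.0014 0.0021 0 0 0 0'; python3 -m pendant '0 0.0014 0.0021 0 0 0 0; 0 0.0014 0.0021 0 0 0 0'; python3 -m pendant '0 0.0014 0.0021 0 0 0 0; 0 0.0014 0.0021 0 0 0 0'
```

```text
time_s: 14.0
tool_pos: [0.5798, -0.1034, 0.016]
tool_rot: [-0.615, 0.337, -0.345, 0.624]
force: [-0.1, 0.2, -0.1]
finger_gap: -0.002
time_s: 14.2
tool_pos: [0.5813, -0.1035, 0.0159]
tool_rot: [-0.615, 0.337, -0.345, 0.624]
force: [-1.1, -0.8, 0.9]
finger_gap: -0.002
time_s: 14.4
tool_pos: [0.5834, -0.1036, 0.0158]
tool_rot: [-0.615, 0.337, -0.345, 0.624]
force: [-2.4, -0.2, 1.7]
finger_gap: -0.001
time_s: 14.6
tool_pos: [0.5855, -0.1035, 0.0158]
tool_rot: [-0.615, 0.337, -0.345, 0.624]
force: [-1.3, -0.2, 0.8]
finger_gap: 0.002
```

```bash
python3 -m pendant '0 0.0014 0.0021 0 0 0 0; 0 0.0014 0.0021 0 0 0 0'|sed -n 1,4p
```

```text
time_s: 14.8
tool_pos: [0.5875, -0.1036, 0.0157]
tool_rot: [-0.615, 0.337, -0.345, 0.624]
force: [-1.8, 0.2, 1.0]
```

```bash
python3 -m pendant '0 0.0014 0.0021 0 0 0 0; 0 0.0014 0.0021 0 0 0 0'|sed -n 1,4p
```

```text
time_s: 15.0
tool_pos: [0.5895, -0.1036, 0.0156]
tool_rot: [-0.615, 0.337, -0.345, 0.624]
force: [-1.1, 0.2, 1.3]
```

```bash
python3 -m pendant '0 0.0014 0.0021 0 0 0 0; 0 0.0014 0.0021 0 0 0 0'|sed -n 1,4p
```

```text
time_s: 15.2
tool_pos: [0.5915, -0.1036, 0.0156]
tool_rot: [-0.615, 0.337, -0.345, 0.624]
force: [-1.5, 0.8, 1.1]
```

```bash
python3 look.py a10
```

```text
pos [ 0.5915 -0.1036  0.0156] units [-0.0006 -0.0317 -0.0437] axes x [-0.017 -1.    -0.003] y [ 0.535 -0.007 -0.845] yaw z -0.0194 F [-1.5  0.8  1.1] gap 0.003 t 15.2
```

View pics/a10.png

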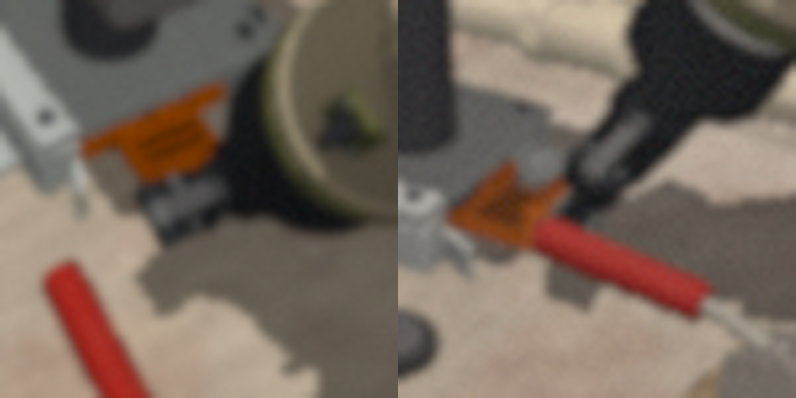

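```bash
python3 -m pendant '0 0.0014 0.0021 0 0 0 0; 0 0.0014 0.0021 0 0 0 0'|sed -n '2p;4p'
```

```text
tool_pos: [0.5935, -0.1037, 0.0156]
force: [-1.4, -0.1, 1.4]
```

```bash
python3 -m pendant '0 0.0014 0.0021 0 0 0 0; 0 0.0014 0.0021 0 0 0 0'|sed -n '2p;4p'
```

```text
tool_pos: [0.5956, -0.1037, 0.0155]
force: [-2.0, 1.1, 1.2]
```

```bash
python3 -m pendant '0 0.0014 0.0021 0 0 0 0; 0 0.0014 0.0021 0 0 0 0'|sed -n '2p;4p'
```

```text
tool_pos: [0.5976, -0.1037, 0.0155]
force: [-1.7, -0.3, 1.3]
```

```bash
python3 -m pendant '0 0.0007 0.001 0 0 0 0; 0 0.0007 0.001 0 0 0 0'|sed -n '2p;4p'
```

```text
tool_pos: [0.5985, -0.1038, 0.0154]
force: [-1.8, -0.1, 2.8]
```

```bash
python3 -m pendant '0 0.0006 0.0024 0 0 0 0; 0 0.0014 0.0021 0 0 0 0'|sed -n '2p;4p'
```

```text
tool_pos: [0.6004, -0.1038, 0.0156]
force: [-2.3, 0.2, 0.1]
```

```bash
python3 -m pendant '0 0.0013 0.0021 0 0 0 0; 0 0.0013 0.0021 0 0 0 0'|sed -n '2p;4p'
```

```text
tool_pos: [0.602, -0.1039, 0.0154]
force: [-8.9, 0.7, 5.0]
```

```bash
python3 -m pendant '0 0 0 0 0 0 0'|sed -n '2p;4p'; python3 look.py a11
```

```text
tool_pos: [0.6019, -0.1039, 0.0154]
force: [-6.3, 0.8, 3.0]
pos [ 0.6019 -0.1039  0.0154] units [-0.0008 -0.046  -0.0653] axes x [-0.017 -1.    -0.003] y [ 0.534 -0.007 -0.845] yaw z -0.0194 F [-6.3  0.8  3. ] gap 0.002 t 16.6
```

View pics/a11.png

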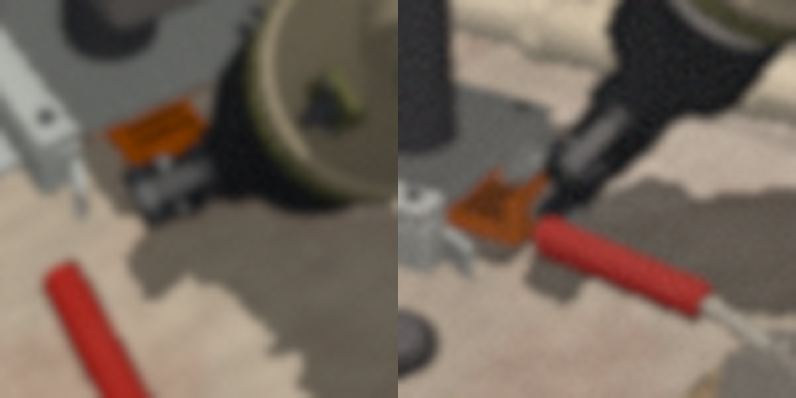

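Run:
```python
import pickle,cv2,numpy as np
from cell import status
o=status.get_obs();print(o["force"].round(1),o["torque"].round(2))
P=pickle.load(open("pl.pkl","rb"))
a=[cv2.resize(P[n]["frame"][y:y+140,x:x+130,::-1],None,fx=3,fy=3,interpolation=cv2.INTER_CUBIC) for n,x,y in(("top",240,90),("side",210,120))]
cv2.imwrite("pics/a12.png",np.hstack(a))
```

```text
[-4.9  0.6  2.5] [0.03 1.2  0.  ]
```

View pics/a12.png

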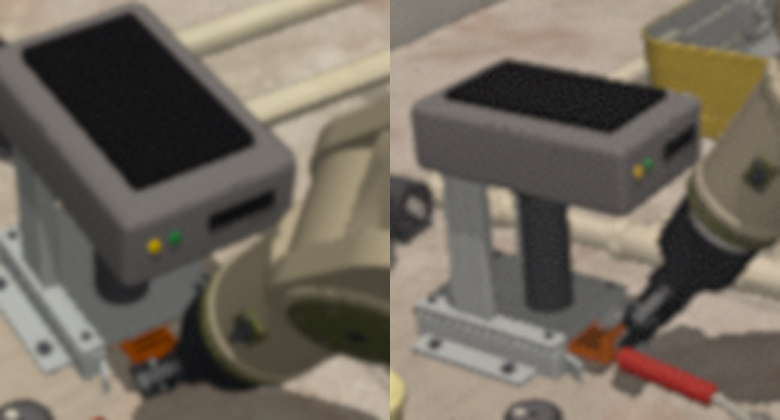

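```bash
python3 -m pendant '0 0.0005 0.001 0 0 0 0; 0 0 0 0 0 0 0'|sed -n '2p;4p'; python3 -c "
from cell import status
o=status.get_obs();print(o['torque'].round(2))"
```

```text
tool_pos: [0.602, -0.1038, 0.0153]
force: [-8.4, -0.3, 6.2]
[0.06 1.42 0.12]
```

Hard, stiff contact: 0.1 mm of travel raised the force from about 6 to 8.4 N, with no yielding. I'll back straight off now.

```bash
python3 -m pendant '0 -0.004 -0.005 0 0 0 0; 0 -0.007 -0.009 0 0 0 0; 0 -0.015 -0.021 0 0 0 0; 0 -0.03 -0.042 0 0 0 0; 0 -0.06 -0.03 0 0 0 0; 0 -0.06 -0.03 0 0 0 0; 0 -0.06 -0.03 0 0 0 0; 0 0 0 0 0 0 0'
python3 - <<'E'
from h import *
from cell import status,get_image,recognise
to([.57,-.103,.017])
P={n:get_image(n) for n in("side","top")}
import pickle;pickle.dump(P,open("pl.pkl","wb"))
a=[cv2.resize(P[n]["frame"][y:y+100,x:x+98,::-1],None,fx=4,fy=4,interpolation=cv2.INTER_CUBIC) for n,x,y in(("top",240,150),("side",230,170))]
cv2.imwrite("pics/a13.png",np.hstack(a))
for t in("putty_mid","measure_mid","marker_mid"): print(t,recognise(P["side"],t)[0]["location"].round(3))
E
```

```text
time_s: 17.7
tool_pos: [0.5109, -0.1055, 0.0514]
tool_rot: [-0.613, 0.336, -0.347, 0.625]
force: [0.6, -0.8, -0.6]
finger_gap: -0.002
pos [ 0.5109 -0.1055  0.0514] units [-0.0092  0.1515  0.0789] axes x [-0.024 -1.    -0.006] y [ 0.533 -0.008 -0.846] yaw z -0.0271 F [ 0.6 -0.8 -0.6] gap -0.002 t 17.7Traceback (most recent call last):
  File "<stdin>", line 8, in <module>
AttributeError: 'list' object has no attribute 'round'. Did you mean: 'count'?
```

View pics/a13.png

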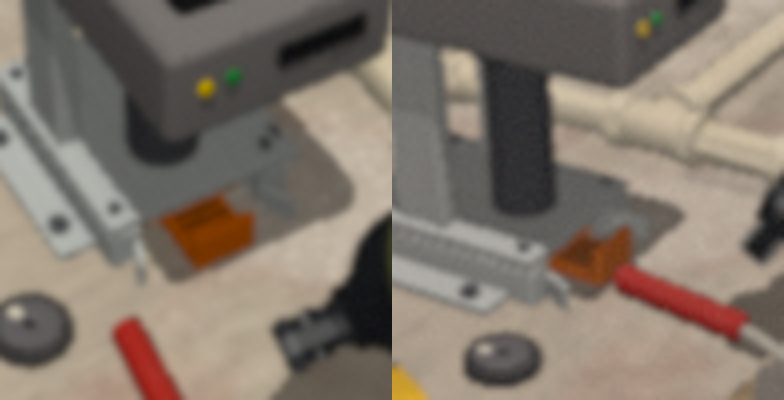

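Run:
```python
from h import *;import pickle
from cell import recognise,get_image,job
P=pickle.load(open("pl.pkl","rb"));sr=np.load("fit.npz")["sr"];c,s=np.cos(sr[2]),np.sin(sr[2])
rf=lambda X:(np.round([c*(X[0]-sr[0])+s*(X[1]-sr[1]),-s*(X[0]-sr[0])+c*(X[1]-sr[1]),X[2]],4))
for u,z in(((203,268),0),((252,245),0)): print("lip rear",rf(atz(P["top"],(u[0]/4+240,u[1]/4+150),z)))
p=get_image("side")
for t in("putty_mid","measure_mid","marker_mid"): print(t,np.round(recognise(p,t)[0]["location"],3))
```

```text
lip rear [-0.0271  0.0134  0.    ]
lip rear [-0.026  -0.0202 -0.    ]
putty_mid [0.702 0.12  0.054]
measure_mid [0.605 0.137 0.048]
marker_mid [0.464 0.138 0.017]
```

```bash
python3 -c "
from cell import job
print(job.close_job())"
```

```text
the job is handed in; nothing more can be done
None
```

I slid the tray nose first into the tunnel until it was hard against the hidden stop, let go of it and backed the arm clear, then handed the job in. No verdict was reported. I gripped the tail to line the tray up and start it in, then pushed the lip with shut, leaned-back fingers in steps of about 2 mm.

**Stop:** While the tray slid, the resistance was about 1.5–2 N. It then jumped to 8.9 N and settled near 6 N. A last small nudge raised it to 8.4 N with only about 0.1 mm of travel. Every reading stayed below the 14 N at which the stop gives way.

**Last picture:** After backing off, the tray is straight in the tunnel, with its tail about 6 mm outside the mouth. That puts the nose about 98 mm in, which is within the stop's range. The arm is clear of everything. The tub, tape measure and marker are within about 3 mm of where they started.

**Not confirmed or in disagreement:**
- **Switch and wheel:** I could not see the switch, and the wheel is hidden inside the tunnel. The wheel was still flat in its pocket when it was last visible.
- **Nose depth:** the final picture gives 98 mm, while the arm's own travel gave about 95 mm. My reader pose was only good to a few mm.
- **Reader head:** I worked out only about 8 mm between the wrist and the head at full depth. The forces showed no contact with it.

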